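# Load the flow lane and set its counter

## Task

Push the two filled tubs off the rack's white loading deck into the sloped lane, without lifting them or tipping them over, so that both slide all the way down and stand one behind the other against the stop. Then turn the knob of the green counter until the number 2 stands in the middle of its little window, and let go. Leave the steel cup and the pink lid on the table where they are.

Things in the scene. Friction and masses are not known exactly. Their poses are not given: they have to be found in the camera images.
- rack: fixed rack with a flat white loading deck 100 mm above the table, from y = 0 to +250 mm and x = -62 to +175 mm in its frame. Origin at table height below the middle of the crest, the straight edge where the deck ends and the lane begins; -y points down the lane, +y back over the deck, z up. Rear and far (+x) deck edges are open; deck smooth (friction about 0.3).
- lane: the rack's sloped lane: 106 mm wide between guides 42 mm high; floor falls 0.22 rad from the crest to the stop. Origin on the floor at the middle of the crest, x across, -y down along the floor, z square to it. Slick rollers (friction about 0.12): a tub whose centre is 10 mm or more past the crest slides down by itself. At the stop, tub centres end about 232 and 136 mm from the crest.
- lane_mouth (a point): middle of the crest, on the deck. Grey guides 28 mm high stand on the deck (in rack x, y): one at x = -56 mm along the whole deck; on the other side one at x = +56 mm from y = 0 to 30 mm, which then flares to x = +170 mm, y = 85 mm
- lane_stop (a point): middle of the rubber-faced stop, at the lane's floor, 280 mm down the lane from the crest; the stop stands 50 mm above the floor
- tub_a: an open pink round tub filled with set gel, 55 mm high, 76 mm across at the foot and 96 mm across the ribbed rim, about 0.24 kg. Origin at the centre of its underside, z up through the mouth. It starts upright on the deck in line with the lane, 110 to 170 mm behind the crest.
- tub_b: an open pink round tub filled with set gel, 55 mm high, 76 mm across at the foot and 96 mm across the ribbed rim, about 0.24 kg. Origin at the centre of its underside, z up through the mouth. Starts upright on the deck, 106 to 120 mm to the far side (+x of the rack) of the lane's middle line: bring it sideways into line, or along the flared guide, to enter the mouth.
- counter: fixed green counter box on the table, 120 x 120 mm and 58 mm high, origin at the centre of its underside; its window, 24 mm (x) by 22 mm (y), is in the top at x = -42 mm, y = 0 of its frame (the side towards the robot). A white numbered drum turns beneath about the box's upright centre line; black numbers 0 to 6 are read from the robot's side.
- dial (a joint): angle of the counter's drum and its knob, rad, 0 to 3.6; grows clockwise seen from above. Number k stands in the middle of the window at 0.6 x k: 0 at 0, 1 at 0.6, 2 at 1.2, 3 at 1.8, 4 at 2.4. It stays where it is left (friction 0.06 N m). It starts between about 3 and 4.
- dial_grip (a point): grip point of the knob, on its turning axis, 86 mm above the table, 14 mm below the knob's top. The knob is an upright black bar 50 mm long, 18 mm thick, 36 mm high, on the middle of the counter. Seen from above the bar lies along x of the counter at joint value 0 and is turned clockwise from there by the joint value; grip across its 18 mm thickness.
- cup: steel measuring cup, 72 mm across, 82 mm high, standing on the table; bystander
- lid: pink tub lid, 98 mm across, 16 mm high, lying on the table; bystander

How it is judged (in metres and radians):
On the way, in this order (a step that is already met when the one before it is completed fails the run):
1. both tubs stand at rest in the lane, down against the stop one behind the other (y of tub_a in the frame of lane between -0.245 and -0.124 m and x of tub_a in the frame of lane between -0.02 and 0.02 m and z of each of tub_a, tub_b in the frame of lane below 0.008 m and angle between the z axis of each of tub_a, tub_b and the z axis of lane, either way round below 0.08 rad and linear speed of each of tub_a, tub_b below 0.02 m/s and y of tub_b in the frame of lane between -0.245 and -0.124 m and x of tub_b in the frame of lane between -0.02 and 0.02 m), for 0.2 s.
2. the counter's window shows 2 (value of joint dial between 1.07 and 1.33 rad and velocity of joint dial between -0.05 and 0.05 rad/s), for 0.2 s.
At the end, for the whole second after the job is handed in: Both tubs rest on the lane's floor, standing square on it (within 0.08 rad) and centred within 20 mm, one against the stop and the other behind it (no tub's centre less than 124 mm down the lane); the dial stands within 0.13 rad of the number 2 (1.2 rad) and is still (all of step 1 and all of step 2); the robot touches nothing.
It fails at once if a tub was lifted more than 25 mm above the deck (height (world z) of any of tub_a, tub_b above 0.125 m).
It fails at once if a tub was tipped over (angle between any of tub_a, tub_b's own z axis and vertical above 0.6 rad).
It fails at once if the steel cup or the loose lid was moved from its place (distance of any of cup, lid from where it was at the start of the episode above 0.03 m).
It also fails if it takes over 72 s, if anything falls off the work surface, if the arm or the gripper's body presses on something with over 40 N, if the wrist force passes 120 N, or if a joint passes its speed limit or range.

## Robot

A 7-joint arm with a two-finger parallel gripper is mounted at the origin on a cart in front of the work surface, level with it; the furniture and walls round the work are solid. World frame = base frame: x ahead of the robot, y to its left, z up, the work surface at z = 0. Lengths are in mm, angles in rad, forces in N, time in s.
With the tool pointing down it reaches from about 425 to 950 mm from the base axis. Payload 4.7 kg.
Tool frame: the origin (TCP) lies at the very end of the fingers, on their centre line; the grasp point (between the pads) lies 19 mm behind it; z points along the fingers, y is the direction in which the jaws open and shut (so a half turn about z gives the same grasp; the last joint's range is limited). The gripper opens to 85 mm and grips with 20 to 120 N. Pads are 22 mm wide; open, the fingers measure 114 mm over their backs; the gripper's body (76 mm by 85 mm) begins 54 mm behind the grasp point. The pads swing forward as they close: fully open they stand 13 mm farther back than shut.
Start: joints at [-1.366, 0.469, -0.049, 1.532, 0.024, 1.141, -0.082], TCP at [156.338, 656.663, 231.335] pointing down, gripper open.
Joint ranges: [-2.59, 2.59], [-0.33, 1.99], [-1.39, 1.29], [0.1, 2.45], [-1.04, 4.18], [0.21, 1.99], [-2.66, 2.66]. Speed limits (rad/s): [2.57, 2.57, 3.14, 3.14, 3.14, 3.14, 3.14].

## Interface

Orientations are given as a unit quaternion [x, y, z, w].
In Python, from rig import r gives the robot as it stands.
- The arm moves only by the tool step_arm, never from a script. Its argument "deltas" is a list of rows, each a list of 5 numbers: the opening, from 0 (shut) to 1 (fully open), then the shift along the tool's x, y, z normalised to -1 to 1, where 1 is 200 mm, then the turn about the tool's z normalised to -1 to 1, where 1 is 4 degrees. A call has 1 to 8 rows; each row shifts and turns the pose as measured when the row begins, along the tool's axes as they then stand; what a row does not reach is not made up. A row lasts 1/12 s, in which the tool goes at most 41.7 mm and 7.16 degrees, less where a joint would pass 70% of its speed; a pose out of reach is approached as far as the arm can. A call with a number of a shift or a turn outside -1 to 1 is refused whole. A call with a gripper value outside its range is refused whole. The fingers move at their own pace and stop on an object; "squeeze" is the grip in N (left out, the last holds). Time passes only in rows, so rows that do not move let the fingers close. It gives the time, the measured TCP pose, the force and the opening at its end, in the units of the state.
- r.sense(): the state, without advancing time (a new reading comes with each control period).
- r.capture(name): name is "side" or "top"; returns the picture (400x640x3 uint8, blue, green, red); there is no depth.
- r.camera_params(name): a dict with "vertical_fov" (degrees; the focal length in pixels is half the picture's height over the tangent of half this angle, whatever the lens; pixels are square), "cx", "cy" (the principal point, pixels), "k1" (the pictures are not rectified: a ray, as slopes to the right and down, at radius r is drawn at 1 + k1 r^2 times it, then the intrinsics apply), "R" (3x3) and "t" (3): a world point X has camera coordinates R X + t. Camera axes: x right, y down, z forward; pixel columns grow to the right and rows downward; lengths in mm; the calibration is good to about 2 mm. A picture is of the moment at which its call begins. camera_params takes no time and is no camera call.
- r.hand_in(): hands the job in, once; it reports no verdict.
Trained networks look in the newest picture that a camera, given by its name, has taken for a name from the list of things; names that differ only in an ending like _2 or _b are one class to them, and where a whole thing is asked for, a point or a joint stands for the part that bears it (a point fixed in the world has none). Each returns a list of dicts, best first, with "confidence" (0 to 1); they miss things now and then, are a little off and sometimes report something else, mostly with a low value. They report only what shows in the picture. A call takes as long as a camera call.
- r.find_in(camera, name): "point" ([row, column] in pixels, amid what is visible of it).
- r.cut_out(camera, name): "region" (400x640 bool, what is visible of it) and "point" ([row, column] in pixels, amid what is visible of it).
The state is a dict: "t": time; "joint_pos": joint angles; "joint_vel": joint speeds; "tau": joint torques, N m; "tcp_pos": TCP position; "tool_rot": TCP orientation; "contact_force": force on the tool from outside, world axes, zero at the start; "moment": the same for the moment, N m; "width": opening from 0.0 (shut) to 1.0 (fully open).
Only numpy, scipy, OpenCV 4.12 (cv2) and the standard library are available. Lean on these libraries where they do the work, as an engineer would, in place of code of your own. Each camera call takes 0.05 s, during which the arm holds its last target.

## Working session

There is one attempt and no reset: what is moved stays moved. The work goes in short steps, Python scripts to look and compute and a tool call to move; the robot and the scene stay as the last step left them, time stands still between calls to the robot, and variables do not carry over. Pictures are saved under pics/ and viewed, and the job is handed in when it is done.

Besides the shell and the picture viewer there is one more tool, called as name(argument=value, ...) on one line, values as JSON. step_arm: Moves the arm, as the interface text tells. Its arguments: {"type":"object","properties":{"deltas":{"type":"array","items":{"type":"array","items":{"type":"number","minimum":-1,"maximum":1}}},"squeeze":{"type":"number"}},"required":["deltas"]}

```bash
ls; mkdir -p pics
python3 - <<'E'
from rig import r
import cv2
s=r.sense(); print(s)
for n in("side","top"):
    cv2.imwrite(f"pics/{n}0.png",r.capture(n)); print(n,r.camera_params(n))
    for k in("tub_a","cup","lid","counter","dial","rack","lane"):
        print(k,[(d["point"],round(d["confidence"],2)) for d in r.find_in(n,k)] )
print(r.sense()["t"])
E
```

```text
pics
{'t': 0.0, 'joint_pos': array([-1.36591722,  0.46942578, -0.04860609,  1.53368302,  0.02412362,
        1.14095704, -0.08230254]), 'joint_vel': array([ 2.85901565e-05,  2.17278601e-03, -3.31864920e-04, -7.82633798e-04,
       -9.39696527e-04, -6.05555715e-04, -4.57810775e-04]), 'tau': array([-2.47348271e-04, -5.10311222e+01, -4.64156305e-02, -2.37705481e+01,
        1.07510577e-02,  7.45099416e-03,  1.21580024e-05]), 'tcp_pos': array([156.2243913 , 656.09016576, 230.27661265]), 'tool_rot': array([ 1.16599344e-01,  9.93178586e-01, -9.40831623e-04, -6.82823036e-05]), 'contact_force': array([ 1.11727842, -0.13521309, -0.52153421]), 'moment': array([-0.01307327,  0.06221366, -0.05830382]), 'width': 1.000986103162405}
side {'vertical_fov': 51.215234900983475, 'cx': 319.5104423109467, 'cy': 197.84585848353163, 'k1': -0.09488763637087445, 'R': array([[ 0.48709635, -0.87333464,  0.00487423],
       [-0.74071267, -0.41607129, -0.52747457],
       [ 0.46268984,  0.25332053, -0.84955684]]), 't': array([-268.55576587,  434.26554442, 1025.00331522])}
tub_a []
cup [([142.3, 225.9], 0.58)]
lid [([247.3, 458.5], 0.96)]
counter [([208.9, 393.7], 0.67), ([140.6, 231.2], 0.62)]
dial [([201.1, 395.2], 0.67)]
rack [([216.1, 310.2], 0.83)]
lane [([240.4, 343.8], 0.74)]
top {'vertical_fov': 50.03935528529382, 'cx': 323.98953185030496, 'cy': 201.20517436517585, 'k1': 0.03724704544918626, 'R': array([[-0.00168699, -0.99999193, -0.00364564],
       [-0.99433503,  0.00206487, -0.10627126],
       [ 0.10627793,  0.00344571, -0.99433049]]), 't': array([ -21.83365961,  549.61549786, 1388.40838191])}
tub_a [([189.4, 254.0], 0.94), ([231.3, 266.0], 0.85), ([167.2, 380.3], 0.75)]
cup [([188.4, 202.7], 0.71), ([189.2, 254.8], 0.27)]
lid [([178.4, 443.6], 0.61)]
counter [([169.7, 381.5], 0.98), ([189.4, 255.2], 0.68)]
dial [([167.9, 381.8], 0.71)]
rack []
lane [([231.2, 357.3], 0.93)]
0.8
```

View pics/side0.png

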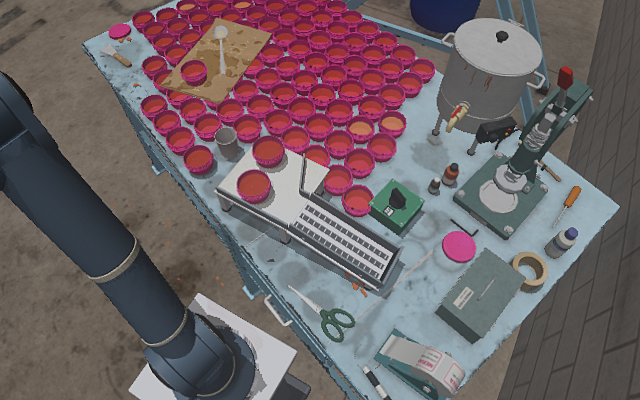

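View pics/top0.png

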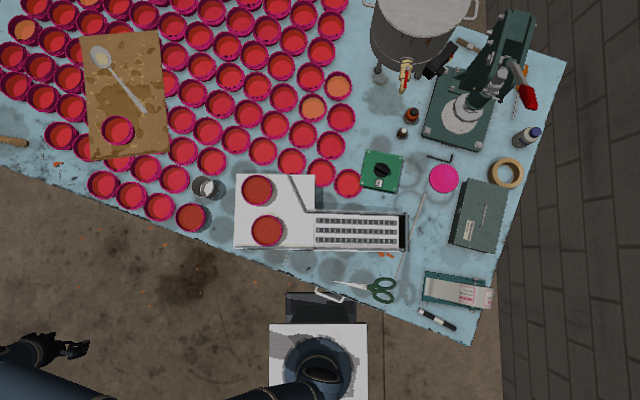

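Run:
```python
import cv2
a=cv2.imread("pics/top0.png")[110:300,170:480]
cv2.imwrite("pics/top0z.png",cv2.resize(a,(775,475),interpolation=cv2.INTER_CUBIC))
```

```text
(no output)
```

View pics/top0z.png

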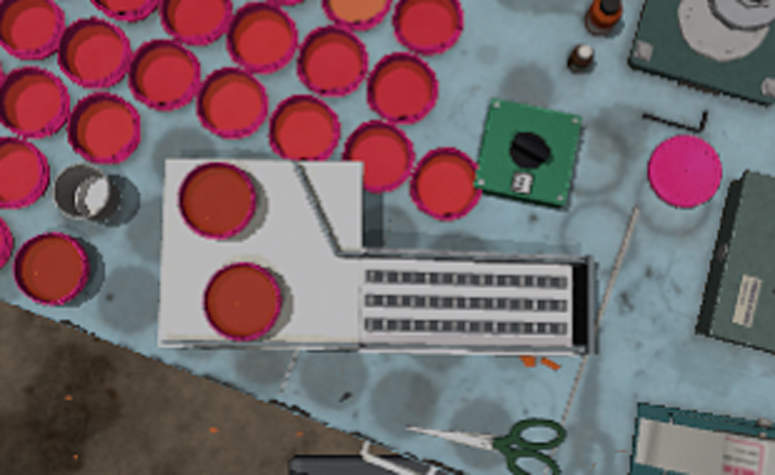

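```bash
cat > h.py <<'E'
import numpy as np, cv2
from rig import r
def ray(n,row,col):
    p=r.camera_params(n); f=200/np.tan(np.radians(p["vertical_fov"])/2)
    u=np.array([(col-p["cx"])/f,(row-p["cy"])/f]); s=u.copy()
    for _ in range(30): s=u/(1+p["k1"]*(s@s))
    R=np.array(p["R"]);t=np.array(p["t"])
    return -R.T@t, R.T@np.array([s[0],s[1],1])
def at(n,row,col,z):
    o,d=ray(n,row,col); return o+d*(z-o[2])/d[2]
def proj(n,X):
    p=r.camera_params(n); f=200/np.tan(np.radians(p["vertical_fov"])/2)
    c=np.array(p["R"])@np.array(X,float)+p["t"]; s=c[:2]/c[2]; s=s*(1+p["k1"]*(s@s))
    return np.array([p["cy"]+f*s[1],p["cx"]+f*s[0]])
E
python3 - <<'E'
from h import *
Z=lambda x,y:(110+(y+.5)/2.5-.5,170+(x+.5)/2.5-.5)
def P(nm,x,y,z): print(nm,at("top",*Z(x,y),z).round(1))
P("backnear",160,345,100);P("backfar",165,160,100);P("frontfar",361,163,100);P("crest near roller",362,340,100);P("crest far",362,258,100)
P("stop near",590,352,90);P("stop far",590,258,90)
for n,b in(("tubline",(205,282,264,341)),("far",(180,256,164,238))):
    P(n,(b[0]+b[1])/2,(b[2]+b[3])/2,155)
for k,z in(("tub_a",155),("counter",58),("dial",100),("cup",82),("lid",16)):
    for d in r.cut_out("top",k):
        m=d["region"];ys,xs=np.nonzero(m)
        (c,rad)=cv2.minEnclosingCircle(np.c_[xs,ys].astype(np.float32))
        q=cv2.minAreaRect(np.c_[xs,ys].astype(np.float32))
        print(k,round(d["confidence"],2),m.sum(),"circ",at("top",c[1],c[0],z).round(1),"rect",at("top",q[0][1],q[0][0],z).round(1),q[2],np.round(q[1]),xs.min(),xs.max(),ys.min(),ys.max())
for x,y in((490,98),(584,120),(567,209),(477,191)): P("box",x,y,58)
P("knob",529,150,100)
print(r.sense()["t"])
a=r.capture("top")[140:200,350:410]; cv2.imwrite("pics/dial0.png",cv2.resize(a,(600,600),interpolation=cv2.INTER_CUBIC))
a=r.capture("side")[165:245,350:440]; cv2.imwrite("pics/dial0s.png",cv2.resize(a,(675,600),interpolation=cv2.INTER_CUBIC))
E
```

```text
backnear [397.5 257.2 100. ]
backfar [630.  255.8 100. ]
frontfar [625.7   8.  100. ]
crest near roller [403.1   6.6 100. ]
crest far [505.2   6.7 100. ]
stop near [ 387.9 -277.7   90. ]
stop far [ 505.5 -280.4   90. ]
tubline [447.8 147.  155. ]
far [570.3 179.3 155. ]
tub_a 0.98 730 circ [449.4 150.1 155. ] rect [449.1 149.5 155. ] 45.0 [29. 30.] 251 281 216 245
tub_a 0.78 820 circ [570.8 181.2 155. ] rect [572.1 180.5 155. ] 90.0 [31. 31.] 241 272 174 205
counter 0.97 1406 circ [ 644.5 -208.9   58. ] rect [ 642.5 -207.5   58. ] 11.309932708740234 [38. 38.] 360 402 150 193
counter 0.44 201 circ [ 635.3 -204.    58. ] rect [ 636.7 -202.9   58. ] 34.99202346801758 [15. 21.] 374 389 163 185
counter 0.38 647 circ [ 621.6 -409.8   58. ] rect [ 620.6 -410.3   58. ] 45.0 [29. 27.] 429 458 165 192
dial 0.8 224 circ [ 626.5 -201.8  100. ] rect [ 630.2 -197.8  100. ] 36.02737808227539 [15. 22.] 374 389 163 186
dial 0.49 464 circ [589.3 352.9 100. ] rect [588.1 353.5 100. ] 26.56505012512207 [27. 20.] 191 217 176 198
cup 0.86 493 circ [590.3 359.6  82. ] rect [590.3 359.6  82. ] 90.0 [22. 26.] 191 217 176 198
cup 0.66 3768 circ [ 446.4 -137.2   82. ] rect [ 449.3 -137.3   82. ] 0.8680514693260193 [94. 41.] 313 407 210 252
box [ 718.7 -160.    58. ]
box [ 689.  -282.4   58. ]
box [ 571.8 -258.1   58. ]
box [ 595.6 -141.7   58. ]
knob [ 641.8 -204.5  100. ]
1.05
```

View pics/dial0.png

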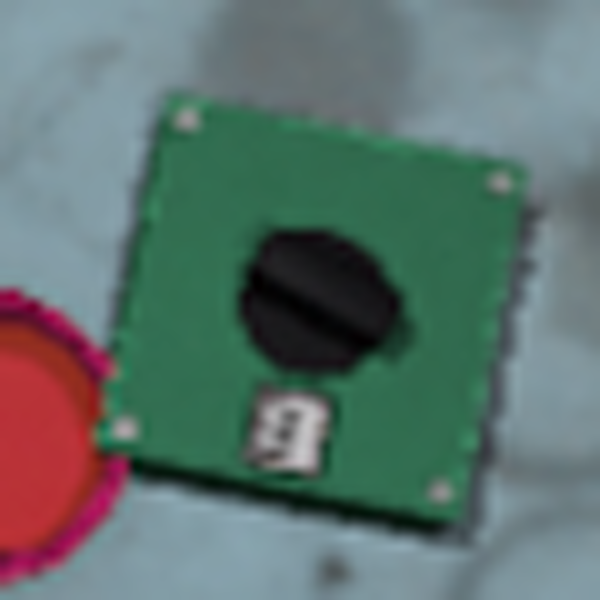

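View pics/dial0s.png

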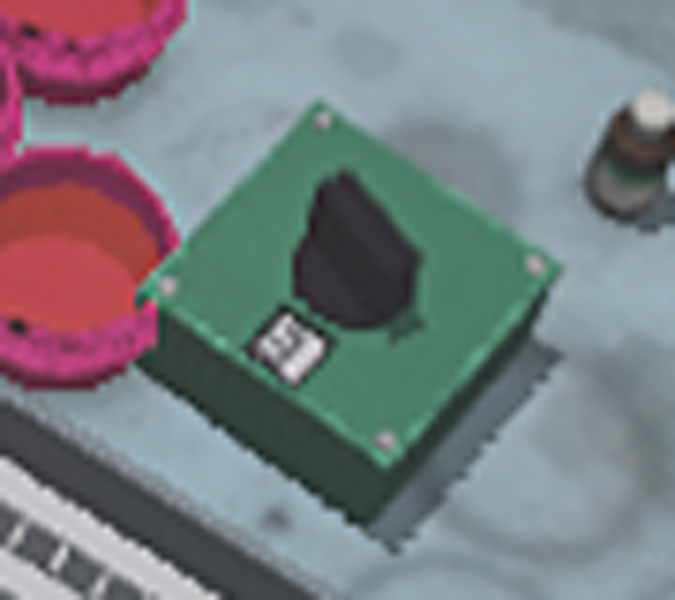

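The top view shows the rack nearly aligned with the world. One tub is in line at about (449,150) and the other at about (571,181). The counter sits at about (641,-206), yawed about -0.2 rad. The window shows about 3, at top-picture pixel (378,183). I'll start by moving over behind tub A.

step_arm(deltas=[[0.6,-0.15,-0.13,0,0],[0.6,-0.15,-0.13,0,0],[0.6,-0.15,-0.13,0,0],[0.6,-0.15,-0.13,0,0],[0.6,-0.15,-0.13,0,0],[0.6,-0.15,-0.13,0,0],[0.6,-0.15,-0.13,0,0],[0.6,-0.15,-0.13,0,0]], squeeze=40)

```text
t: 1.82
tcp_pos: [340.2, 398.8, 228.6]
tool_rot: [0.106, 0.994, 0.003, -0.003]
contact_force: [1.8, 0.4, -0.3]
width: 0.596
```

step_arm(deltas=[[0.6,0,0,0,1],[0.6,0,0,0,1],[0.6,0,0,0,1],[0.6,0,0,0,1],[0.6,0,0,0,1],[0.6,0,0,0,1],[0.6,0,0,0,1],[0.6,0,0,0,1]])

```text
t: 2.48
tcp_pos: [350.9, 385.8, 230.8]
tool_rot: [0.399, 0.917, 0.003, -0.001]
contact_force: [0.1, 0.4, 0.4]
width: 0.6
```

step_arm(deltas=[[0.6,0,0,0,1],[0.6,0,0,0,1],[0.6,0,0,0,1],[0.6,0,0,0,1],[0.6,0,0,0,1],[0.6,0,0,0,1],[0.6,0,0,0,1],[0.6,0,0,0,1]])

```text
t: 3.15
tcp_pos: [350.9, 386.2, 232.3]
tool_rot: [0.648, 0.762, 0.004, -0.002]
contact_force: [-0.4, 0.6, 1.4]
width: 0.597
```

step_arm(deltas=[[0.6,0,0,0,0.8],[0.6,0,0,0,0.85],[0.6,0,0,0,0.85],[0.6,-0.15,0.1,0,0],[0.6,-0.15,0.1,0,0],[0.6,-0.15,0.1,0,0],[0.6,-0.15,0.1,0,0],[0.6,-0.12,0.08,0,0]])

```text
t: 3.82
tcp_pos: [442.8, 244.7, 232.0]
tool_rot: [0.709, 0.706, 0.006, -0.004]
contact_force: [0.4, 0.4, 0.1]
width: 0.602
```

step_arm(deltas=[[0.6,0,0,0,0],[0.6,0,0,0,0]])

```text
t: 3.98
tcp_pos: [446.8, 237.6, 232.8]
tool_rot: [0.713, 0.701, 0.007, -0.003]
contact_force: [-0.2, 0.9, -0.7]
width: 0.601
```

Run:
```python
from h import *
cv2.imwrite("pics/top1.png",r.capture("top"))
cv2.imwrite("pics/side1.png",cv2.resize(r.capture("side")[100:300,180:440],(780,600)))
s=r.sense();print(s["tcp_pos"],s["joint_pos"])
for n in("top",):
  for d in r.cut_out(n,"tub_a"):
    ys,xs=np.nonzero(d["region"]); c=((xs.min()+xs.max())/2,(ys.min()+ys.max())/2)
    print(d["confidence"],at(n,c[1],c[0],155).round(1),xs.min(),xs.max(),ys.min(),ys.max())
```

```text
[446.33730142 238.50762157 232.74015077] [-0.87321403  0.18513322  0.35081023  1.94968151 -0.08546421  1.00771436
 -0.49771967]
0.68 [449.9 148.8 155. ] 251 282 214 246
0.63 [570.6 182.  155. ] 241 271 175 205
```

View pics/side1.png

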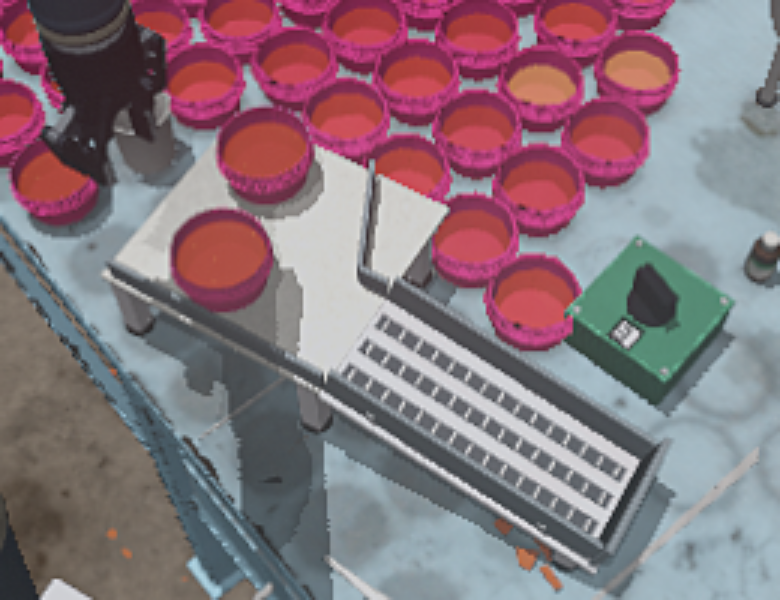

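step_arm(deltas=[[0.6,0.01,0.02,0.15,0],[0.6,0.01,0,0.15,0],[0.6,0,0,0.12,0],[0.6,0,0,0.08,0],[0.6,0,0,0.03,0],[0.6,0,0,0,0]])

```text
t: 4.63
tcp_pos: [447.8, 256.5, 124.6]
tool_rot: [0.705, 0.709, 0.011, -0.005]
contact_force: [-0.7, -0.6, 1.0]
width: 0.603
```

Run:
```python
from h import *
s=r.sense();print(s["tcp_pos"],s["tool_rot"],proj("side",s["tcp_pos"]),proj("top",s["tcp_pos"]))
cv2.imwrite("pics/side2.png",cv2.resize(r.capture("side")[100:300,180:440],(780,600)))
```

```text
[447.83687139 256.53927344 124.64423693] [ 0.70535302  0.70876238  0.01050955 -0.00474917] [173.47883061 224.09780473] [231.15699737 232.57005483]
```

View pics/side2.png

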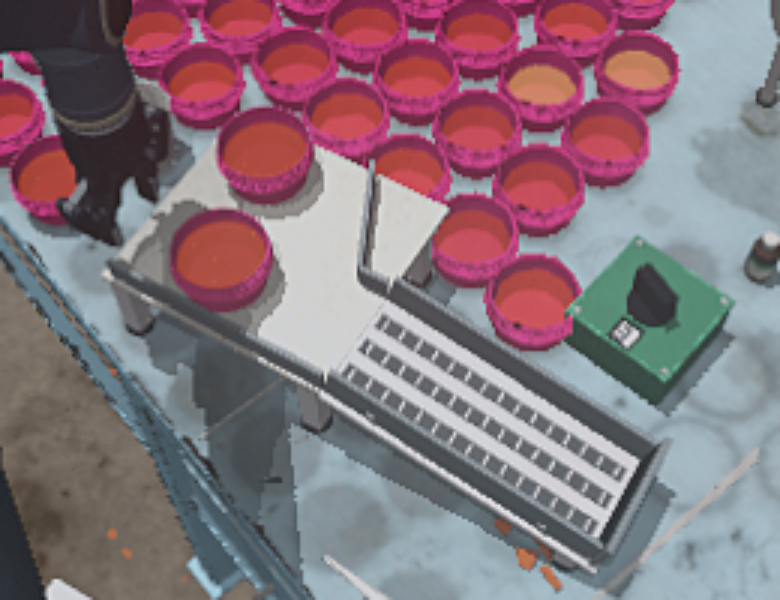

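step_arm(deltas=[[0.6,-0.1,0.01,0,0],[0.6,-0.1,0,0,0],[0.6,-0.08,0,0,0],[0.6,-0.07,0,0,0],[0.6,-0.07,0,0,0],[0.6,-0.07,0,0,0],[0.6,-0.07,0,0,0],[0.6,-0.07,0,0,0]])

```text
t: 5.35
tcp_pos: [456.7, 138.7, 132.4]
tool_rot: [0.699, 0.715, 0.022, -0.004]
contact_force: [0.4, 0.3, -0.4]
width: 0.597
```

Run:
```python
from h import *
s=r.sense();print(s["tcp_pos"],s["tool_rot"],s["contact_force"])
cv2.imwrite("pics/side3.png",cv2.resize(r.capture("side")[100:300,180:440],(780,600)))
```

```text
[456.66082169 138.68852133 132.37596495] [ 0.69900404  0.71475853  0.02232733 -0.00388394] [ 0.42442869  0.29717424 -0.39535617]
```

View pics/side3.png

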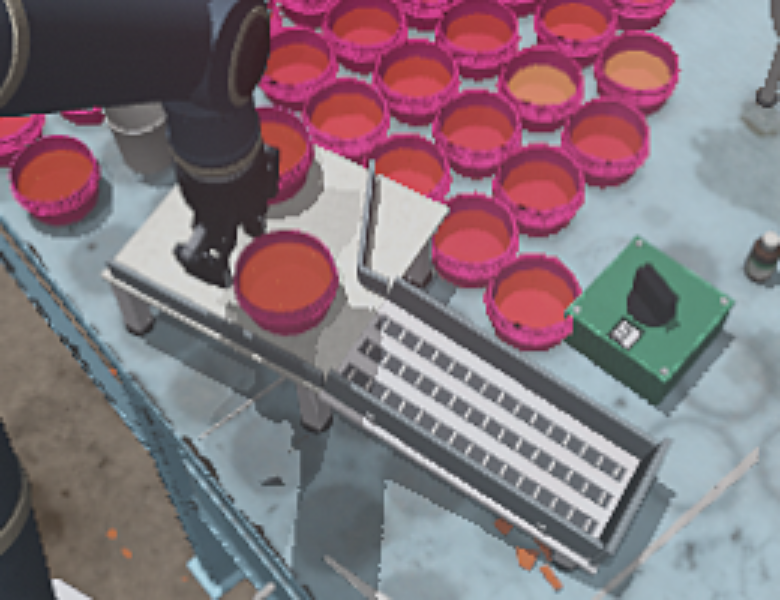

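step_arm(deltas=[[0.6,-0.06,-0.01,0.02,0.1],[0.6,-0.07,0,0.01,0.1],[0.6,-0.07,0,0.01,0],[0.6,-0.07,0,0.01,0],[0.6,-0.07,0,0,0],[0.6,-0.06,0,0,0]])

```text
t: 5.9
tcp_pos: [458.8, 58.4, 123.4]
tool_rot: [0.703, 0.711, 0.028, -0.003]
contact_force: [0.6, 0.1, -0.0]
width: 0.599
```

Run:
```python
from h import *
s=r.sense();print(s["tcp_pos"],s["tool_rot"],s["contact_force"])
cv2.imwrite("pics/side4.png",cv2.resize(r.capture("side")[100:300,180:440],(780,600)))
```

```text
[458.8247006   58.42711784 123.38649073] [ 0.70284951  0.71077414  0.02820638 -0.00266394] [ 0.55997575  0.12907546 -0.02928816]
```

View pics/side4.png

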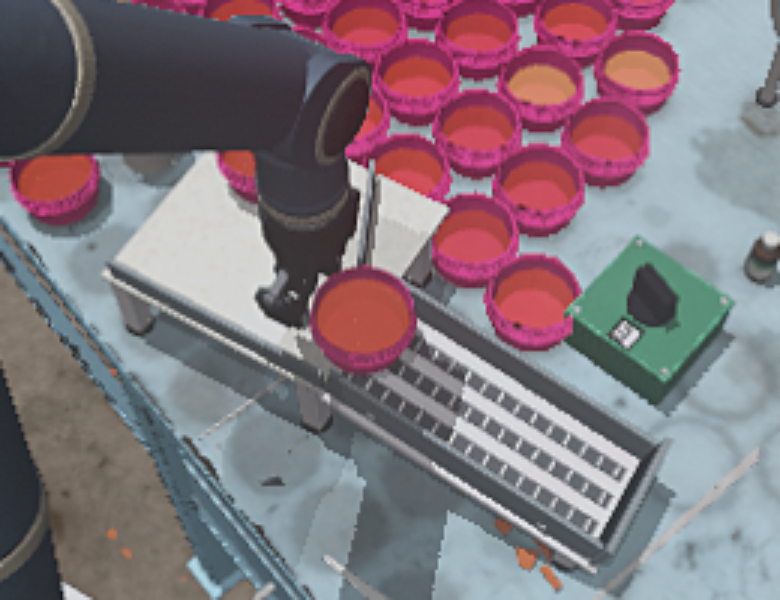

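step_arm(deltas=[[0.6,-0.05,0,-0.01,0],[0.6,-0.06,0,-0.01,0],[0.6,-0.05,0,0,0],[0.6,0,0,0,0],[0.6,0,0,0,0],[0.6,0,0,0,0]])

```text
t: 6.45
tcp_pos: [460.3, 23.4, 128.2]
tool_rot: [0.703, 0.71, 0.03, -0.001]
contact_force: [0.4, -0.7, 0.1]
width: 0.603
```

Run:
```python
from h import *
s=r.sense();print(s["tcp_pos"],s["tool_rot"],s["contact_force"])
cv2.imwrite("pics/side5.png",cv2.resize(r.capture("side")[100:300,180:440],(780,600)))
```

```text
[460.33617902  23.39685997 128.16296787] [ 0.70325214  0.71031242  0.02985201 -0.00124355] [ 0.44195032 -0.72027022  0.1467749 ]
```

View pics/side5.png

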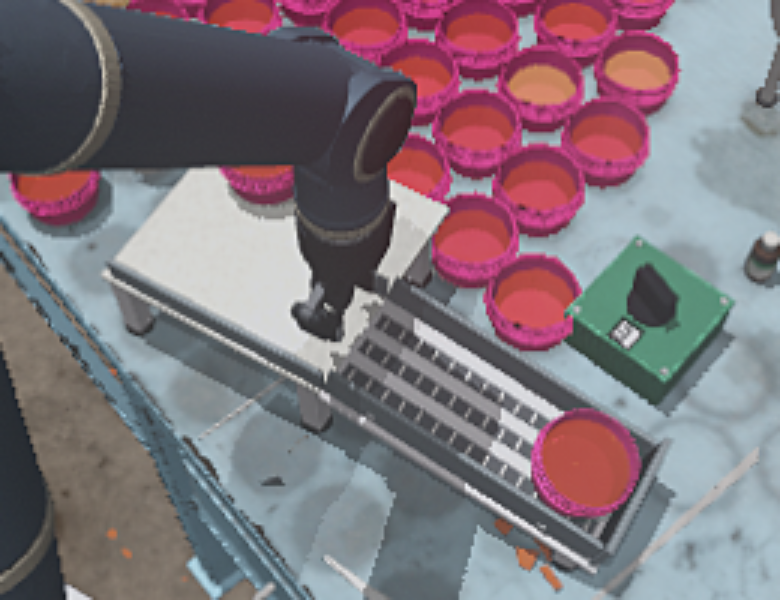

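step_arm(deltas=[[0.6,0.02,0,-0.15,0],[0.6,0.05,0,-0.15,0],[0.6,0.1,0.05,-0.1,-0.2],[0.6,0.12,0.14,0,0],[0.6,0.12,0.14,0,0],[0.6,0.12,0.14,0,0],[0.6,0.12,0.14,0,0],[0.6,0.12,0.14,0,0]])

```text
t: 7.17
tcp_pos: [601.6, 184.5, 224.4]
tool_rot: [0.698, 0.716, 0.029, -0.004]
contact_force: [1.4, -1.6, 0.3]
width: 0.601
```

step_arm(deltas=[[0.6,0.02,0.1,0,-1],[0.6,0,0,0,-1],[0.6,0,0,0,-1],[0.6,0,0,0,-1],[0.6,0,0,0,-1],[0.6,0,0,0,-1],[0.6,0,0,0,-1],[0.6,0,0,0,-1]])

```text
t: 7.83
tcp_pos: [624.3, 210.4, 220.8]
tool_rot: [0.451, 0.892, 0.03, 0.002]
contact_force: [0.2, 0.3, 0.1]
width: 0.598
```

step_arm(deltas=[[0.6,0,0,0,-1],[0.6,0,0,0,-1],[0.6,0,0,0,-1],[0.6,0,0,0,-1],[0.6,0,0,0,-1],[0.6,0,0,0,-1],[0.6,0,0,0,-1],[0.6,0,0,0,-1]])

```text
t: 8.5
tcp_pos: [620.1, 219.9, 217.9]
tool_rot: [0.167, 0.986, 0.028, 0.008]
contact_force: [0.1, 0.5, -0.3]
width: 0.598
```

step_arm(deltas=[[0.6,0,0,0,-1],[0.6,0,0,0,-1],[0.6,0,0,0,-1],[0.6,0,0,0,-1],[0.6,-0.08,-0.09,0,-0.6],[0.6,-0.1,-0.09,0,0],[0.6,0,0,0,0],[0.6,0,0,0,0]])

```text
t: 9.17
tcp_pos: [652.1, 193.6, 214.2]
tool_rot: [-0.01, 1.0, 0.028, 0.009]
contact_force: [-0.8, 0.0, 0.7]
width: 0.604
```

Run:
```python
from h import *
cv2.imwrite("pics/top6.png",r.capture("top")[100:300,180:440])
s=r.sense();print(s["tcp_pos"],s["tool_rot"],s["joint_pos"])
for n in("top",):
  for d in r.cut_out(n,"tub_a"):
    ys,xs=np.nonzero(d["region"]); c=((xs.min()+xs.max())/2,(ys.min()+ys.max())/2)
    print(d["confidence"],at(n,c[1],c[0],155).round(1),xs.min(),xs.max(),ys.min(),ys.max())
a=cv2.imread("pics/top6.png");cv2.imwrite("pics/top6.png",cv2.resize(a,(780,600)))
```

```text
[652.24082007 192.9800466  214.07310297] [-0.00982126  0.99953861  0.02724094  0.00916685] [-0.33663761  0.47355553  0.01099077  1.56724325 -0.05830613  1.06709561
  1.29079231]
0.63 [ 447.7 -217.3  155. ] 374 404 216 245
0.46 [578.2 147.4 155. ] 263 272 177 198
```

View pics/top6.png

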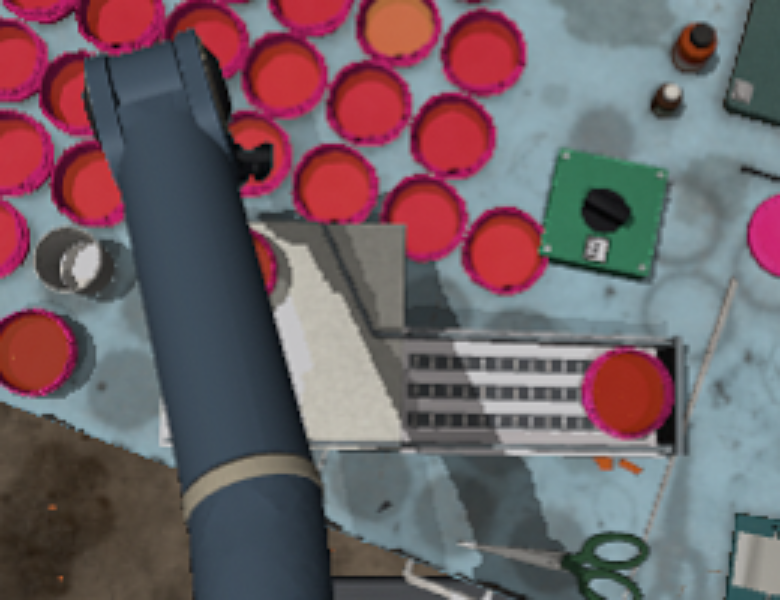

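step_arm(deltas=[[0.6,-0.02,-0.04,0.14,0],[0.6,0,-0.03,0.14,0],[0.6,0,-0.02,0.1,0],[0.6,0,0,0.06,0],[0.6,0,0,0.02,0],[0.6,0,0,0,0]])

```text
t: 9.77
tcp_pos: [656.0, 189.2, 121.0]
tool_rot: [-0.015, 0.999, 0.03, 0.011]
contact_force: [-0.3, -0.5, 0.2]
width: 0.599
```

Run:
```python
from h import *
s=r.sense();print(s["tcp_pos"],s["tool_rot"],s["contact_force"])
cv2.imwrite("pics/side6.png",cv2.resize(r.capture("side")[100:300,180:440],(780,600)))
```

```text
[655.97623429 189.2296252  120.95306438] [-0.01496706  0.99937859  0.03005952  0.01071685] [-0.33429338 -0.46841399  0.17858299]
```

View pics/side6.png

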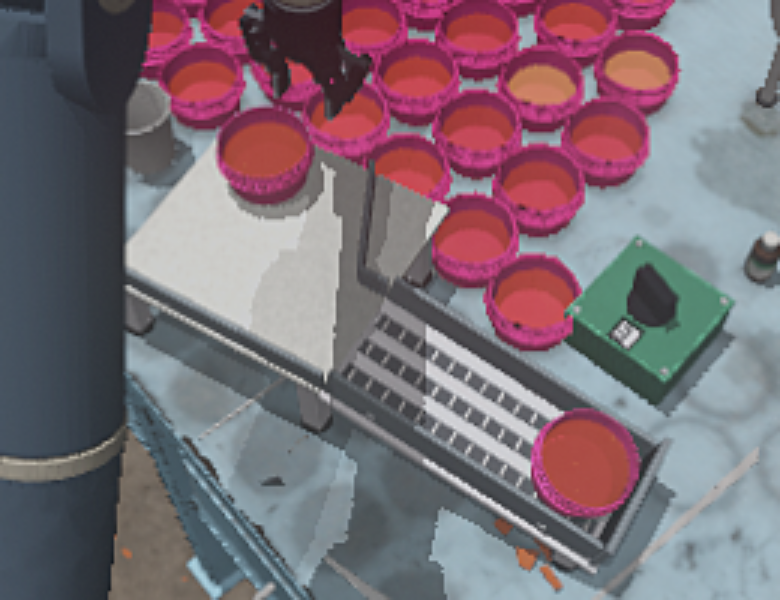

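step_arm(deltas=[[0.6,0.07,-0.04,0,0],[0.6,0.07,-0.01,-0.01,0],[0.6,0.07,0,-0.01,0],[0.6,0.07,0,0,0],[0.6,0.07,0,0,0],[0.6,0.07,0,0,0],[0.6,0,0,0,0]])

```text
t: 10.4
tcp_pos: [575.9, 182.5, 133.6]
tool_rot: [-0.017, 0.999, 0.034, 0.021]
contact_force: [-0.1, 0.5, -0.3]
width: 0.598
```

Run:
```python
from h import *
s=r.sense();print(s["tcp_pos"],s["tool_rot"],s["contact_force"])
cv2.imwrite("pics/side7.png",cv2.resize(r.capture("side")[100:300,180:440],(780,600)))
```

```text
[575.86408956 182.50510128 133.5569986 ] [-0.017364    0.99903795  0.03425092  0.0211789 ] [-0.12303533  0.46199376 -0.2652041 ]
```

View pics/side7.png

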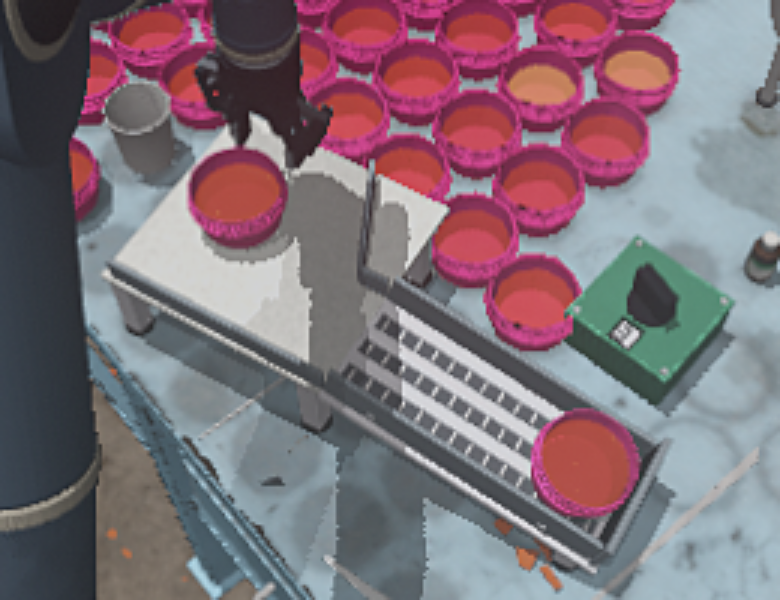

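step_arm(deltas=[[0.6,0.06,0,0.04,0],[0.6,0.07,0,0.02,0],[0.6,0.07,0,0.01,0],[0.6,0.07,0,0.01,0],[0.6,0.06,0,0,0],[0.6,0,0,0,0],[0.6,0,0,0,0]])

```text
t: 11.03
tcp_pos: [523.2, 185.3, 122.3]
tool_rot: [-0.017, 0.999, 0.038, 0.034]
contact_force: [0.4, -0.5, 0.6]
width: 0.599
```

Run:
```python
from h import *
s=r.sense();print(s["tcp_pos"],s["tool_rot"],s["contact_force"])
cv2.imwrite("pics/side8.png",cv2.resize(r.capture("side")[100:300,180:440],(780,600)))
for d in r.cut_out("side","tub_a"):
    ys,xs=np.nonzero(d["region"]); (c,rad)=cv2.minEnclosingCircle(np.c_[xs,ys].astype(np.float32))
    print(d["confidence"],at("side",c[1],c[0],135).round(1),c,rad)
```

```text
[523.18414407 185.29730151 122.33252971] [-0.01690487  0.99855587  0.03796933  0.0340402 ] [ 0.37783471 -0.50010186  0.58466287]
0.79 [ 426.  -227.7  135. ] (374.3448791503906, 254.2063751220703) 18.51117515563965
0.75 [462.9 184.4 135. ] (247.22727966308594, 177.77272033691406) 17.584022521972656
```

View pics/side8.png

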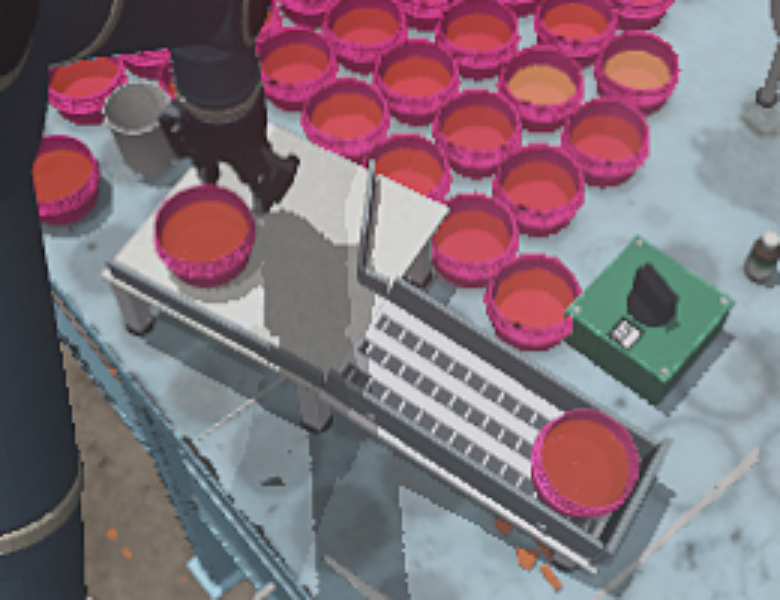

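step_arm(deltas=[[0.6,0.05,0,0,0],[0.6,0.05,0,0,0],[0.6,0,0,0,0],[0.6,-0.1,0,0,0],[0.6,-0.04,0,-0.1,0],[0.6,0,0,-0.15,0],[0.6,0,0.05,-0.15,0],[0.6,0,0.1,-0.05,0]])

```text
t: 11.8
tcp_pos: [521.8, 203.1, 213.0]
tool_rot: [-0.013, 0.999, 0.035, 0.029]
contact_force: [0.2, 0.5, 0.1]
width: 0.6
```

step_arm(deltas=[[0.6,0.03,0.14,0,1],[0.6,0.06,0.12,0,1],[0.6,0,0,0,1],[0.6,0,0,0,1],[0.6,0,0,0,1],[0.6,0,0,0,1],[0.6,0,0,0,1],[0.6,0,0,0,1]])

```text
t: 12.47
tcp_pos: [502.4, 263.7, 221.3]
tool_rot: [0.272, 0.961, 0.046, 0.02]
contact_force: [0.7, 0.1, -0.1]
width: 0.6
```

step_arm(deltas=[[0.6,0,0,0,1],[0.6,0,0,0,1],[0.6,0,0,0,1],[0.6,0,0,0,1],[0.6,0,0,0,1],[0.6,0,0,0,1],[0.6,0,0,0,1],[0.6,0,0,0,1]])

```text
t: 13.13
tcp_pos: [499.4, 263.1, 219.9]
tool_rot: [0.538, 0.841, 0.048, 0.005]
contact_force: [-0.4, -0.1, -0.4]
width: 0.605
```

Run:
```python
from h import *
s=r.sense();print(s["tcp_pos"],s["tool_rot"],s["contact_force"])
cv2.imwrite("pics/top9.png",cv2.resize(r.capture("top")[100:300,180:440],(780,600)))
for d in r.cut_out("top","tub_a"):
    ys,xs=np.nonzero(d["region"]); c=((xs.min()+xs.max())/2,(ys.min()+ys.max())/2)
    print(d["confidence"],at("top",c[1],c[0],155).round(1),xs.min(),xs.max(),ys.min(),ys.max())
```

```text
[499.38258446 263.07016565 219.87592493] [0.53848794 0.84124576 0.04810145 0.00474997] [-0.44466101 -0.12571941 -0.44784701]
0.82 [ 444.8 -217.3  155. ] 374 404 216 247
0.78 [448.5 178.6 155. ] 241 272 215 246
```

View pics/top9.png

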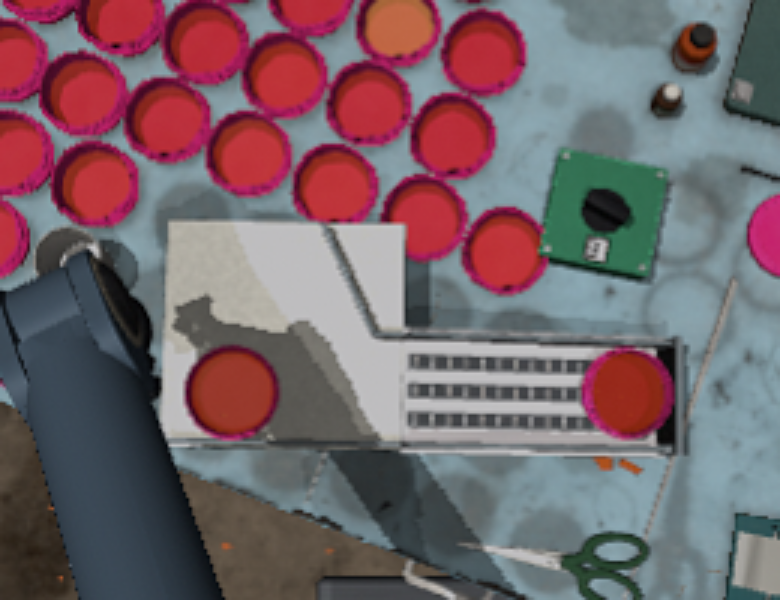

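step_arm(deltas=[[0.6,0,0,0,1],[0.6,0,0,0,1],[0.6,0,0,0,1],[0.6,0,0,0,1],[0.6,0,-0.1,0,1],[0.6,0,-0.15,0,0.6],[0.6,0,-0.03,0,0],[0.6,0,0,0,0]])

```text
t: 13.9
tcp_pos: [441.5, 256.7, 215.0]
tool_rot: [0.691, 0.721, 0.048, -0.004]
contact_force: [-0.4, -0.5, 0.7]
width: 0.602
```

step_arm(deltas=[[0.6,0,0,0.14,0],[0.6,0,0,0.14,0],[0.6,0,0,0.1,0],[0.6,0,0,0.06,0],[0.6,0,0,0.03,0],[0.6,0,0,0,0]])

```text
t: 14.4
tcp_pos: [452.6, 266.3, 121.0]
tool_rot: [0.687, 0.724, 0.053, -0.003]
contact_force: [-0.8, -0.0, -0.2]
width: 0.6
```

Run:
```python
from h import *
s=r.sense();print(s["tcp_pos"],s["tool_rot"],s["contact_force"])
cv2.imwrite("pics/side10.png",cv2.resize(r.capture("side")[100:300,180:440],(780,600)))
```

```text
[452.64686227 266.31233869 121.04607846] [ 0.68734586  0.72440772  0.05272311 -0.00306453] [-0.81057442 -0.04375482 -0.18519254]
```

View pics/side10.png

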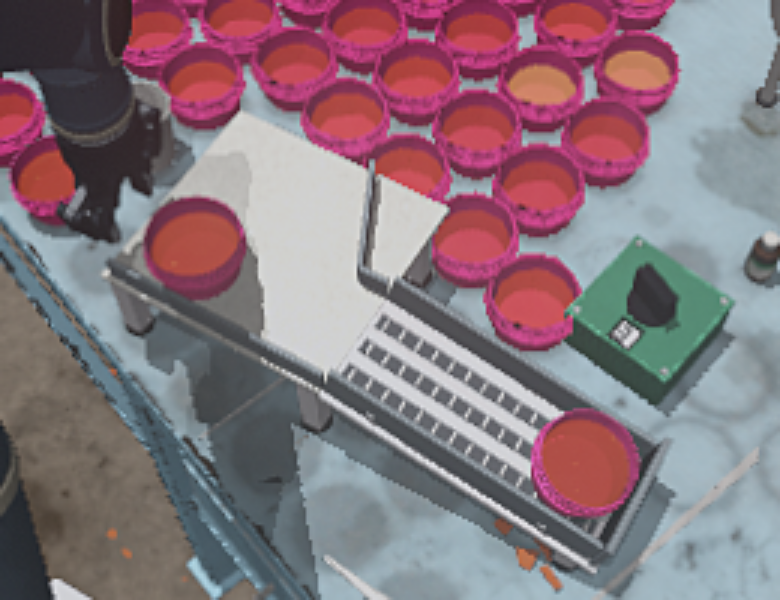

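step_arm(deltas=[[0.6,-0.08,0,0,0.4],[0.6,-0.07,0,0.01,0.4],[0.6,-0.07,0,0.01,0],[0.6,-0.07,0,0.01,0],[0.6,-0.07,0,0.01,0],[0.6,-0.07,0,0.01,0],[0.6,-0.07,0,0.01,0],[0.6,-0.07,0,0.01,0]])

```text
t: 15.12
tcp_pos: [460.5, 146.4, 104.6]
tool_rot: [0.711, 0.7, 0.062, -0.002]
contact_force: [-0.5, 0.6, 0.3]
width: 0.602
```

Run:
```python
from h import *
s=r.sense();print(s["tcp_pos"],s["tool_rot"],s["contact_force"])
cv2.imwrite("pics/side11.png",cv2.resize(r.capture("side")[100:300,180:440],(780,600)))
```

```text
[460.51456114 146.43060387 104.6376734 ] [ 0.71104402  0.70041586  0.06187545 -0.0023357 ] [-0.50972768  0.60540372  0.31746834]
```

View pics/side11.png

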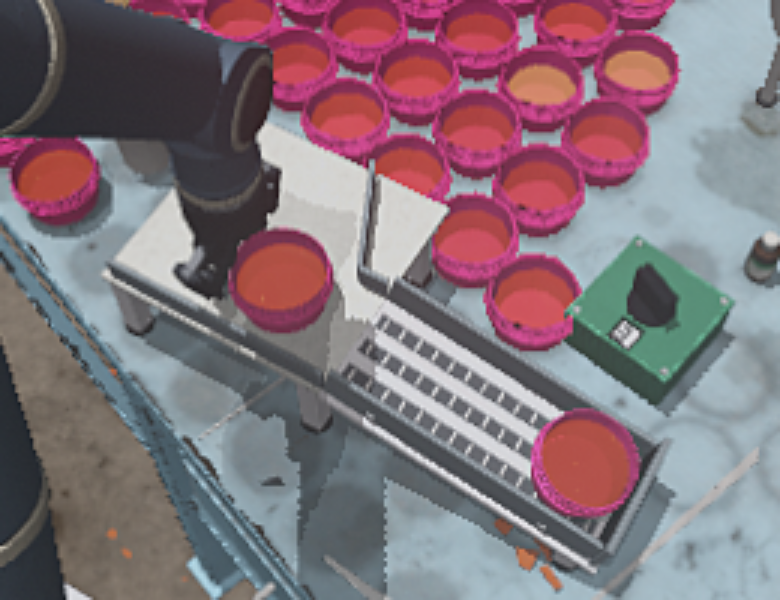

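step_arm(deltas=[[0.6,-0.04,-0.01,-0.04,0],[0.6,-0.07,0,-0.02,0],[0.6,-0.07,0,-0.01,0],[0.6,-0.07,0,0,0],[0.6,-0.07,0,0,0],[0.6,-0.07,0,0,0]])

```text
t: 15.67
tcp_pos: [456.4, 58.5, 117.4]
tool_rot: [0.714, 0.697, 0.065, -0.0]
contact_force: [0.6, -0.4, 0.5]
width: 0.598
```

Run:
```python
from h import *
s=r.sense();print(s["tcp_pos"],s["tool_rot"],s["contact_force"])
cv2.imwrite("pics/side12.png",cv2.resize(r.capture("side")[100:300,180:440],(780,600)))
```

```text
[456.37935412  58.53112842 117.39779761] [ 7.14091017e-01  6.96995526e-01  6.53535747e-02 -4.07911576e-04] [ 0.64409465 -0.4034773   0.46436635]
```

View pics/side12.png

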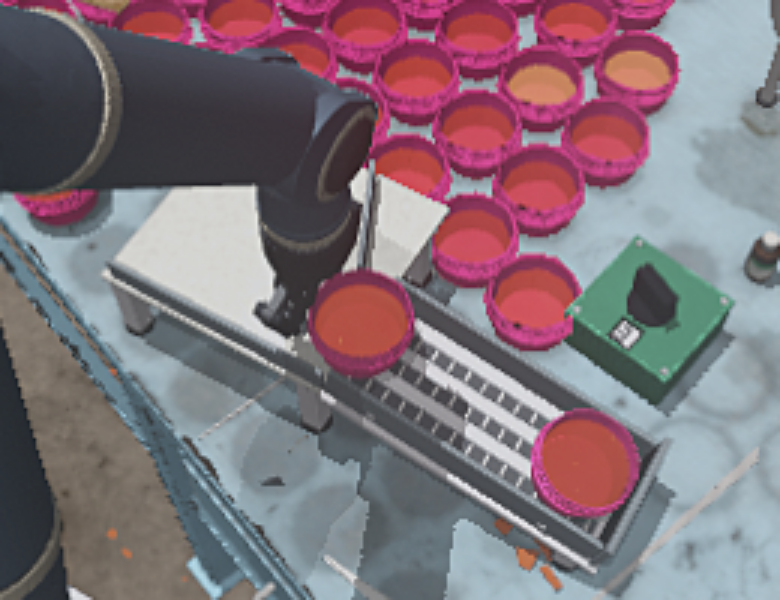

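step_arm(deltas=[[0.6,-0.06,0,0,0],[0.6,-0.06,0,0,0],[0.6,-0.04,0,0,0],[0.6,0,0,0,0],[0.6,0.06,0,0,0],[0.6,0.06,0,-0.1,0],[0.6,0,0,-0.15,0],[0.6,0,0,-0.15,0]])

```text
t: 16.38
tcp_pos: [444.3, 37.9, 197.8]
tool_rot: [0.718, 0.693, 0.062, -0.002]
contact_force: [0.9, -0.2, 0.0]
width: 0.598
```

Run:
```python
from h import *
s=r.sense();print(s["tcp_pos"],s["tool_rot"],s["contact_force"],s["joint_pos"])
cv2.imwrite("pics/side13.png",cv2.resize(r.capture("side")[100:300,180:440],(780,600)))
cv2.imwrite("pics/top13.png",cv2.resize(r.capture("top")[100:300,180:440],(780,600)))
for d in r.cut_out("top","tub_a"):
    ys,xs=np.nonzero(d["region"]); c=((xs.min()+xs.max())/2,(ys.min()+ys.max())/2)
    print(d["confidence"],at("top",c[1],c[0],115).round(1),xs.min(),xs.max(),ys.min(),ys.max())
```

```text
[444.31902361  37.94406351 197.77946877] [ 0.7183576   0.69293219  0.06167815 -0.00177251] [ 0.90008876 -0.19183273  0.04461893] [-0.38113404  0.08063042  0.27058617  2.16071778 -0.13721855  0.81185401
 -0.05848451]
0.62 [ 449.3 -224.8  115. ] 375 404 216 245
0.57 [ 447.8 -132.4  115. ] 344 375 217 245
```

View pics/side13.png

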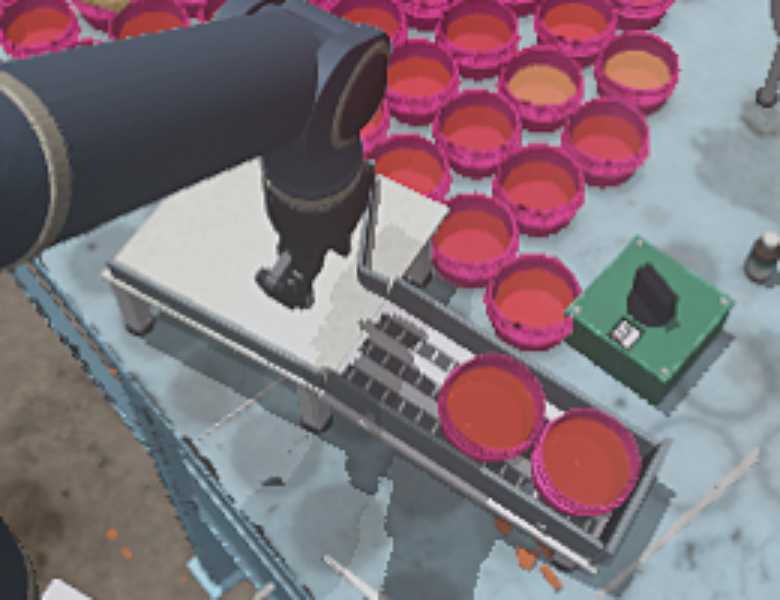

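View pics/top13.png

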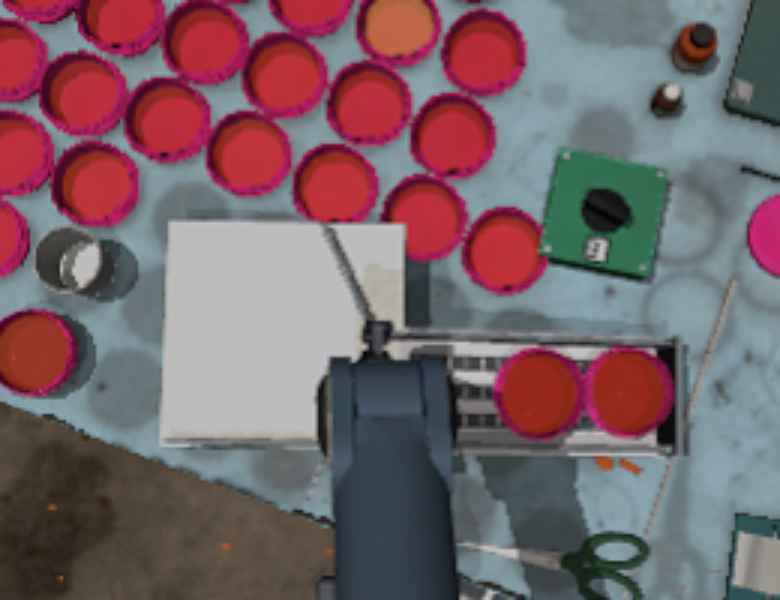

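```bash
python3 - <<'E'
from h import *
from scipy.optimize import minimize
sc=[(188,120),(500,182),(440,492),(125,430)]
P=np.array([at("top",140+(y+.5)/10-.5,350+(x+.5)/10-.5,58)for x,y in sc]); print(P.round(1)); C=P.mean(0)
# side crop 165,350 scale 7.5
ss=[(323,122),(534,264),(387,440),(168,287)]
Q=np.array([at("side",165+(y+.5)/7.5-.5,350+(x+.5)/7.5-.5,58)for x,y in ss]); print(Q.round(1),Q.mean(0)); 
for M in(P,Q):
    v=(M[0]+M[1]-M[2]-M[3]); w=M[0]+M[3]-M[1]-M[2]; print("yaw",np.arctan2(v[1],v[0]),np.arctan2(-w[0],w[1]))
C=(C+Q.mean(0))/2
ims={n:r.capture(n) for n in("top","side")}
masks={}
S=4
for n,(a,b,c,d) in {"top":(140,200,350,410),"side":(165,245,350,440)}.items():
    im=cv2.resize(ims[n],None,fx=S,fy=S,interpolation=cv2.INTER_CUBIC)
    m=(im.max(2)<75)
    z=np.zeros_like(m); z[a*S:b*S,c*S:d*S]=m[a*S:b*S,c*S:d*S]
    l,lab,st,ce=cv2.connectedComponentsWithStats(z.astype(np.uint8))
    # component nearest to projected knob
    p=proj(n,[C[0],C[1],82]); yy,xx=(p*S).astype(int); k=lab[yy,xx]; masks[n]=lab==k; print(n,p,k,st[k]/S)
    cv2.imwrite(f"pics/m_{n}.png",cv2.resize((masks[n][a*S:b*S,c*S:d*S]*255).astype(np.uint8),(400,400)))
def render(n,x,y,th,disk):
    out=np.zeros(masks[n].shape,np.uint8)
    e=np.array([np.cos(th),np.sin(th)]);f=np.array([-e[1],e[0]])
    pts=[[x+a*e[0]+b*f[0],y+a*e[1]+b*f[1],z] for a in(-25,25) for b in(-9,9) for z in(64,100)]
    hs=[pts]
    if disk: hs.append([[x+disk*np.cos(t),y+disk*np.sin(t),z] for t in np.linspace(0,6.28,24) for z in(58,66)])
    for h in hs:
        q=np.array([((proj(n,p)[::-1]+.5)*S-.5) for p in h]).astype(np.float32)
        cv2.fillConvexPoly(out,cv2.convexHull(q).astype(np.int32),1)
    return out>0
for disk in(0,18,22,26):
  best=None
  for th in np.radians(np.arange(30,120,3)):
    s=0
    for n in masks:
        m=render(n,C[0],C[1],th,disk); s+=(m&masks[n]).sum()/(m|masks[n]).sum()
    if best is None or s>best[0]: best=(s,th)
  def cost(v):
    return -sum((lambda m:(m&masks[n]).sum()/(m|masks[n]).sum())(render(n,v[0],v[1],v[2],disk)) for n in masks)
  o=minimize(cost,[C[0],C[1],best[1]],method="Nelder-Mead",options=dict(initial_simplex=[[C[0],C[1],best[1]],[C[0]+3,C[1],best[1]],[C[0],C[1]+3,best[1]],[C[0],C[1],best[1]+.1]],maxiter=80))
  print(disk,best[0],np.degrees(best[1]),o.x.round(2),o.fun)
print(C,r.sense()["t"])
E
python3 -c "
import cv2,numpy as np
cv2.imwrite('pics/m.png',np.hstack([cv2.imread('pics/m_top.png'),cv2.imread('pics/m_side.png')]))"
```

```text
[[ 709.9 -168.6   58. ]
 [ 688.9 -270.2   58. ]
 [ 586.7 -248.8   58. ]
 [ 607.3 -146.9   58. ]]
[[ 707.9 -166.2   58. ]
 [ 687.1 -266.6   58. ]
 [ 585.9 -246.8   58. ]
 [ 606.6 -144.7   58. ]] [ 646.87741457 -206.0676736    58.        ]
yaw -0.20762929901899604 -0.20164178825640366
yaw -0.20085485020295485 -0.2021277028403978
top [168.95714765 381.42400445] 2 [373.75 162.75  17.5   15.75 806.25]
side [197.03561576 398.48305422] 4 [389.25 188.25  16.5   20.5  941.  ]
0 1.2322264638458251 57.00000000000001 [ 641.61 -205.55    1.05] -1.3742307935799905Traceback (most recent call last):
  File "<stdin>", line 37, in <module>
  File "<stdin>", line 29, in render
  File "h.py", line 12, in proj
    p=r.camera_params(n); f=200/np.tan(np.radians(p["vertical_fov"])/2)
ValueError: time passes only in moves, steps and waits
```

View pics/m.png

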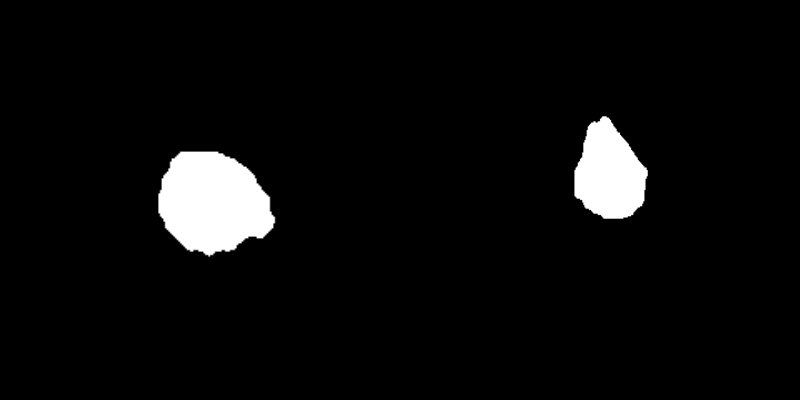

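```bash
cat >> h.py <<'E'
_cp={n:r.camera_params(n) for n in("top","side")}
class _R: pass
def proj(n,X):
    p=_cp[n]; f=200/np.tan(np.radians(p["vertical_fov"])/2)
    c=np.array(X,float)@np.array(p["R"]).T+p["t"]; s=c[...,:2]/c[...,2:]; s=s*(1+p["k1"]*(s**2).sum(-1,keepdims=True))
    return np.stack([p["cy"]+f*s[...,1],p["cx"]+f*s[...,0]],-1)
S=4
def knobmasks(ims,C):
    masks={}
    for n,(a,b,c,d) in {"top":(140,200,350,410),"side":(165,245,350,440)}.items():
        im=cv2.resize(ims[n],None,fx=S,fy=S,interpolation=cv2.INTER_CUBIC)
        m=(im.max(2)<75); z=np.zeros_like(m); z[a*S:b*S,c*S:d*S]=m[a*S:b*S,c*S:d*S]
        l,lab,st,ce=cv2.connectedComponentsWithStats(z.astype(np.uint8))
        p=proj(n,[C[0],C[1],82]); yy,xx=(p*S).astype(int); masks[n]=lab==lab[yy,xx]
    return masks
def render(n,x,y,th,disk,sh):
    out=np.zeros(sh,np.uint8)
    e=np.array([np.cos(th),np.sin(th)]);f=np.array([-e[1],e[0]])
    hs=[[[x+a*e[0]+b*f[0],y+a*e[1]+b*f[1],z] for a in(-25,25) for b in(-9,9) for z in(64,100)]]
    if disk: hs.append([[x+disk*np.cos(t),y+disk*np.sin(t),z] for t in np.linspace(0,6.28,24) for z in(58,65)])
    for h in hs:
        q=(proj(n,np.array(h))[:,::-1]+.5)*S-.5
        cv2.fillConvexPoly(out,cv2.convexHull(q.astype(np.float32)).astype(np.int32),1)
    return out>0
def fitknob(ims,C,disks=(0,18,22,26)):
    from scipy.optimize import minimize
    masks=knobmasks(ims,C)
    for disk in disks:
        def cost(v): return -sum((lambda m:(m&masks[n]).sum()/(m|masks[n]).sum())(render(n,*v,disk,masks[n].shape)) for n in masks)
        th0=min(np.radians(np.arange(-90,90,3)),key=lambda t:cost([C[0],C[1],t]))
        v=[C[0],C[1],th0]
        o=minimize(cost,v,method="Nelder-Mead",options=dict(initial_simplex=[v,[v[0]+3,v[1],th0],[v[0],v[1]+3,th0],[v[0],v[1],th0+.1]],maxiter=80))
        dial=(-0.203-o.x[2])%np.pi
        print(disk,o.x.round(2),round(o.fun,3),"dial~",round(dial,2))
    return masks
E
python3 - <<'E'
from h import *
fitknob({n:r.capture(n) for n in("top","side")},[647.5,-207.3])
E
```

```text
0 [ 641.73 -206.62    1.02] -1.378 dial~ 1.91
18 [ 642.43 -206.18    0.93] -1.593 dial~ 2.01
22 [ 645.32 -207.3     1.01] -1.693 dial~ 1.93
26 [ 646.97 -208.63    1.07] -1.666 dial~ 1.87
```

Both tubs stand one behind the other at the stop, centred near (449,-225) and (448,-132). The knob fit gives a centre of about (646.5,-207.5), a bar angle of about 1.02 rad and a dial value of about 1.93. Next I'll move over the knob.

step_arm(deltas=[[0.6,-0.12,0.12,-0.05,0],[0.6,-0.15,0.125,0,0],[0.6,-0.15,0.125,0,0],[0.6,-0.15,0.125,0,0],[0.6,-0.15,0.125,0,0],[0.6,-0.15,0.125,0,0],[0.6,-0.15,0.12,0,0],[0.6,0,0,0,0]])

```text
t: 17.4
tcp_pos: [611.4, -177.1, 187.4]
tool_rot: [0.715, 0.697, 0.054, -0.009]
contact_force: [-0.2, -0.0, 0.5]
width: 0.6
```

step_arm(deltas=[[0.6,0,0,0,1],[0.6,0,0,0,1],[0.6,0,0,0,1],[0.6,0,0,0,1],[0.6,0,0,0,1],[0.6,0,0,0,1],[0.6,0,0,0,0.5],[0.6,0,0,0,0]])

```text
t: 18.07
tcp_pos: [606.1, -179.7, 171.1]
tool_rot: [0.862, 0.504, 0.039, -0.029]
contact_force: [0.4, 1.6, 0.6]
width: 0.603
```

```bash
cat >> h.py <<'E'
from scipy.spatial.transform import Rotation
def st(target=None):
    s=r.sense(); R=Rotation.from_quat(s["tool_rot"]).as_matrix(); g=s["tcp_pos"]-19*R[:,2]
    print("t",s["t"],"tcp",s["tcp_pos"].round(1),"grasp",g.round(1),"zax",R[:,2].round(3),"jaw angle",np.degrees(np.arctan2(R[1,1],R[0,1])).round(1),"w",s["width"].round(3),"F",s["contact_force"].round(1),"M",s["moment"].round(2))
    if target is not None: print("to go (tool units)",((R.T@(np.array(target)-g))/200).round(3))
E
python3 - <<'E'
from h import *
st([646.5,-207.5,91])
E
```

```text
Traceback (most recent call last):
  File "h.py", line 53, in st
    print("t",s["t"],"tcp",s["tcp_pos"].round(1),"grasp",g.round(1),"zax",R[:,2].round(3),"jaw angle",np.degrees(np.arctan2(R[1,1],R[0,1])).round(1),"w",s["width"].round(3),"F",s["contact_force"].round(1),"M",s["moment"].round(2))
                                                                                                                                                         ^^^^^^^^^^^^^^^^
AttributeError: 'float' object has no attribute 'round'
```

```bash
sed -i 's/s\["width"\].round(3)/round(float(s["width"]),3)/' h.py
python3 - <<'E'
from h import *
st([646.5,-207.5,91])
E
```

```text
t 18.0667 tcp [ 606.1 -179.7  171.1] grasp [ 605.3 -181.4  190. ] zax [ 0.039  0.09  -0.995] jaw angle -29.4 w 0.603 F [0.4 1.6 0.6] M [-0.13  0.07  0.02]
to go (tool units) [-0.061  0.248  0.489]
```

step_arm(deltas=[[0.6,-0.03,0.12,0,0.3],[0.6,-0.03,0.1,0.05,0],[0.6,0,0.03,0.06,0],[0.6,0,0,0.06,0],[0.6,0,0,0,0],[0.6,0,0,0,0]])

```text
t: 18.57
tcp_pos: [641.9, -208.5, 126.4]
tool_rot: [0.866, 0.497, 0.035, -0.034]
contact_force: [-0.4, 0.2, 1.1]
width: 0.602
```

Run:
```python
from h import *
st([646.5,-207.5,91])
cv2.imwrite("pics/side14.png",cv2.resize(r.capture("side")[140:260,320:480],(800,600),interpolation=cv2.INTER_CUBIC))
cv2.imwrite("pics/top14.png",cv2.resize(r.capture("top")[120:210,330:450],(800,600),interpolation=cv2.INTER_CUBIC))
```

```text
t 18.5667 tcp [ 641.9 -208.5  126.4] grasp [ 641.4 -210.3  145.3] zax [ 0.027  0.094 -0.995] jaw angle -30.3 w 0.602 F [-0.4  0.2  1.1] M [-0.09  0.02  0.05]
to go (tool units) [-0.001  0.022  0.272]
```

View pics/side14.png

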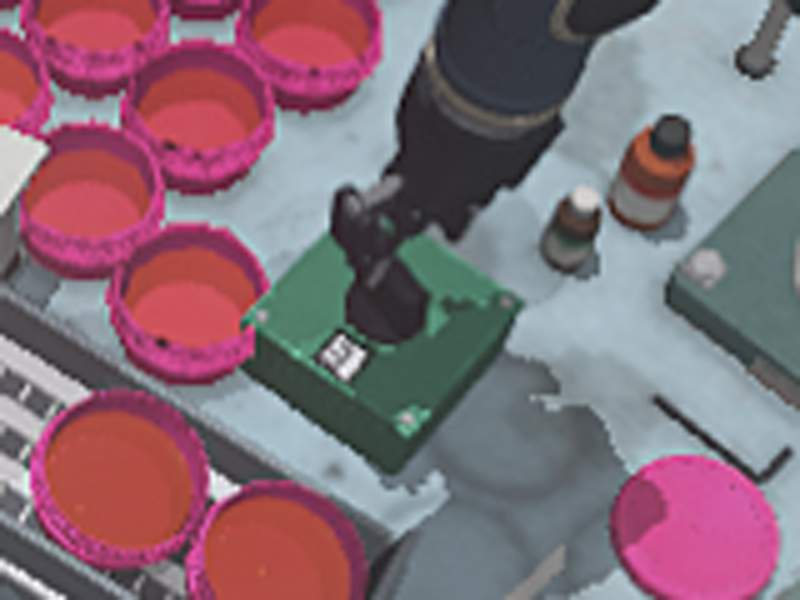

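View pics/top14.png

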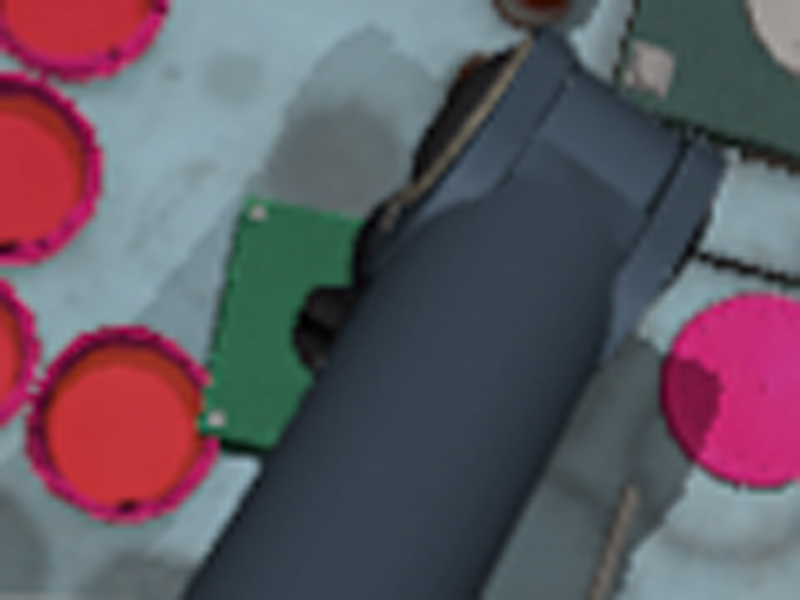

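step_arm(deltas=[[0.6,0,0.02,0.06,0],[0.6,0,0,0.06,0],[0.6,0,0,0.06,0],[0.6,0,0,0.05,0],[0.6,0,0,0,0],[0.6,0,0,0,0]])

```text
t: 19.17
tcp_pos: [647.0, -203.9, 77.9]
tool_rot: [0.866, 0.498, 0.036, -0.034]
contact_force: [0.4, -0.4, 0.2]
width: 0.6
```

Run:
```python
from h import *
st([646.5,-207.5,91])
cv2.imwrite("pics/side15.png",cv2.resize(r.capture("side")[140:260,320:480],(800,600),interpolation=cv2.INTER_CUBIC))
```

```text
t 19.1667 tcp [ 647.  -203.9   77.9] grasp [ 646.4 -205.7   96.8] zax [ 0.029  0.096 -0.995] jaw angle -30.1 w 0.6 F [ 0.4 -0.4  0.2] M [-0.11  0.02  0.04]
to go (tool units) [-0.01   0.005  0.028]
```

View pics/side15.png

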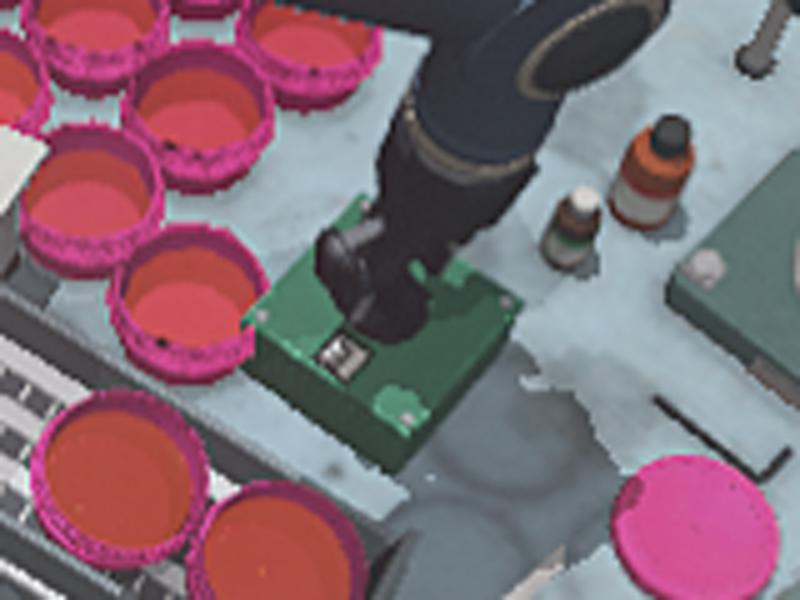

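step_arm(deltas=[[0.5,-0.01,0,0.02,0],[0.4,-0.005,0.005,0,0],[0.3,0,0,0,0],[0.1,0,0,0,0],[0.1,0,0,0,0],[0.1,0,0,0,0]], squeeze=40)

```text
t: 19.72
tcp_pos: [646.4, -207.1, 74.2]
tool_rot: [0.866, 0.498, 0.037, -0.034]
contact_force: [-1.9, 1.3, -1.2]
width: 0.201
```

Run:
```python
from h import *
st([646.5,-207.5,91])
```

```text
t 19.7167 tcp [ 646.4 -207.1   74.2] grasp [ 645.9 -208.9   93.1] zax [ 0.03   0.095 -0.995] jaw angle -30.1 w 0.201 F [-1.9  1.3 -1.2] M [-0.31 -0.28  0.04]
to go (tool units) [ 0.007 -0.001  0.011]
```

step_arm(deltas=[[0.1,0,0,0,-0.7],[0.1,0,0,0,-0.8],[0.1,0,0,0,-0.8],[0.1,0,0,0,-0.8]])

```text
t: 20.05
tcp_pos: [646.7, -207.2, 74.3]
tool_rot: [0.805, 0.592, 0.04, -0.029]
contact_force: [1.5, 0.2, -1.8]
width: 0.202
```

Run:
```python
from h import *
st([646.5,-207.5,91])
cv2.imwrite("pics/side16.png",cv2.resize(r.capture("side")[140:260,320:480],(800,600),interpolation=cv2.INTER_CUBIC))
```

```text
t 20.05 tcp [ 646.7 -207.2   74.3] grasp [ 646.1 -209.    93.2] zax [ 0.031  0.094 -0.995] jaw angle -17.3 w 0.202 F [ 1.5  0.2 -1.8] M [-0.02  0.34 -0.12]
to go (tool units) [ 0.007 -0.001  0.012]
```

View pics/side16.png

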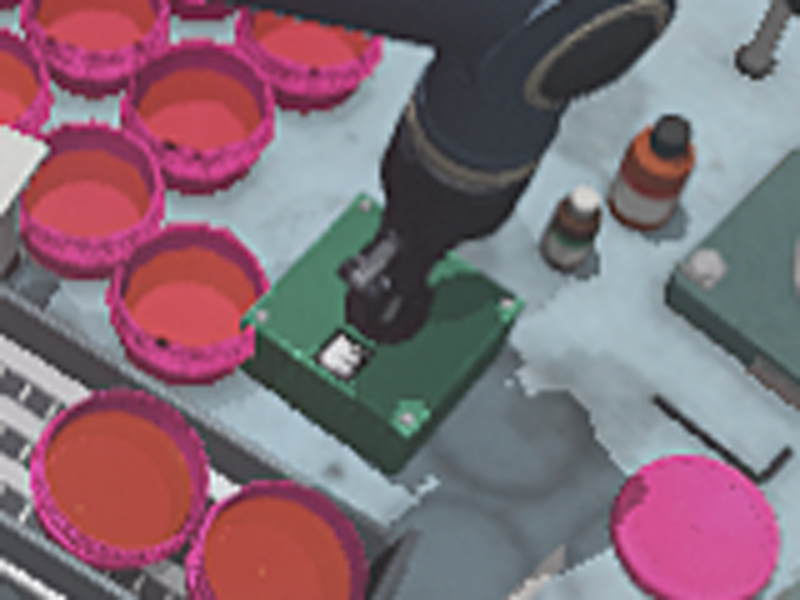

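step_arm(deltas=[[0.1,0,0,0,-0.8],[0.1,0,0,0,-0.8],[0.1,0,0,0,-0.8],[0.1,0,0,0,-0.8],[0.1,0,0,0,-0.8],[0.1,0,0,0,-0.8],[0.1,0,0,0,-0.7],[0.1,0,0,0,0]])

```text
t: 20.77
tcp_pos: [647.4, -207.3, 74.6]
tool_rot: [0.674, 0.737, 0.045, -0.022]
contact_force: [2.8, 0.4, -1.3]
width: 0.203
```

Run:
```python
from h import *
st([646.5,-207.5,91])
cv2.imwrite("pics/side17.png",cv2.resize(r.capture("side")[180:240,360:440],(800,600),interpolation=cv2.INTER_CUBIC))
```

```text
t 20.7667 tcp [ 647.4 -207.3   74.6] grasp [ 646.9 -209.1   93.5] zax [ 0.028  0.095 -0.995] jaw angle 5.1 w 0.203 F [ 2.8  0.4 -1.3] M [-0.18  0.86 -0.03]
to go (tool units) [ 0.007 -0.002  0.013]
```

View pics/side17.png

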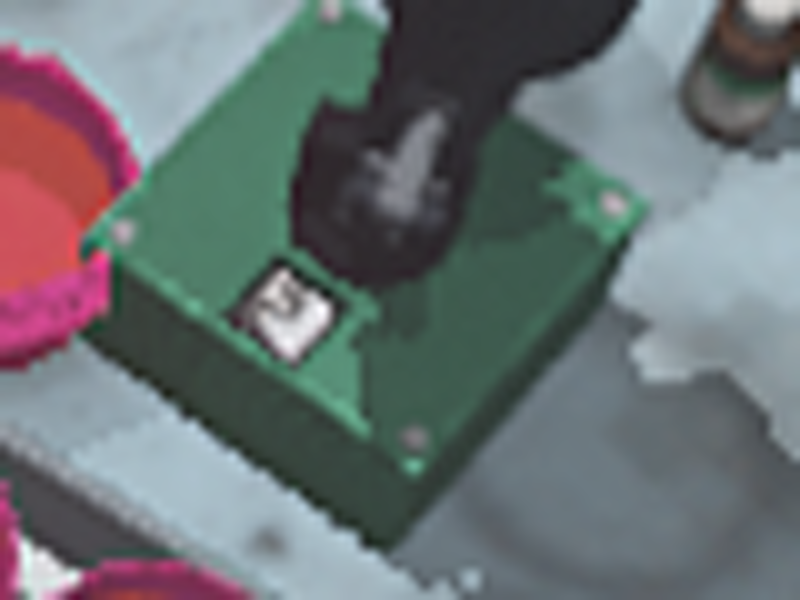

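step_arm(deltas=[[0.1,0,0,0,-0.7],[0.1,0,0,0,-0.6],[0.1,0,0,0,0],[0.1,0,0,0,0]])

```text
t: 21.15
tcp_pos: [647.6, -207.3, 74.7]
tool_rot: [0.642, 0.765, 0.045, -0.02]
contact_force: [2.6, -0.2, -1.8]
width: 0.2
```

Run:
```python
from h import *
st([646.5,-207.5,91])
cv2.imwrite("pics/side18.png",cv2.resize(r.capture("side")[180:240,360:440],(800,600),interpolation=cv2.INTER_CUBIC))
```

```text
t 21.15 tcp [ 647.6 -207.3   74.7] grasp [ 647.1 -209.1   93.6] zax [ 0.026  0.095 -0.995] jaw angle 9.9 w 0.2 F [ 2.6 -0.2 -1.8] M [-0.29  0.72  0.05]
to go (tool units) [ 0.007 -0.002  0.014]
```

View pics/side18.png

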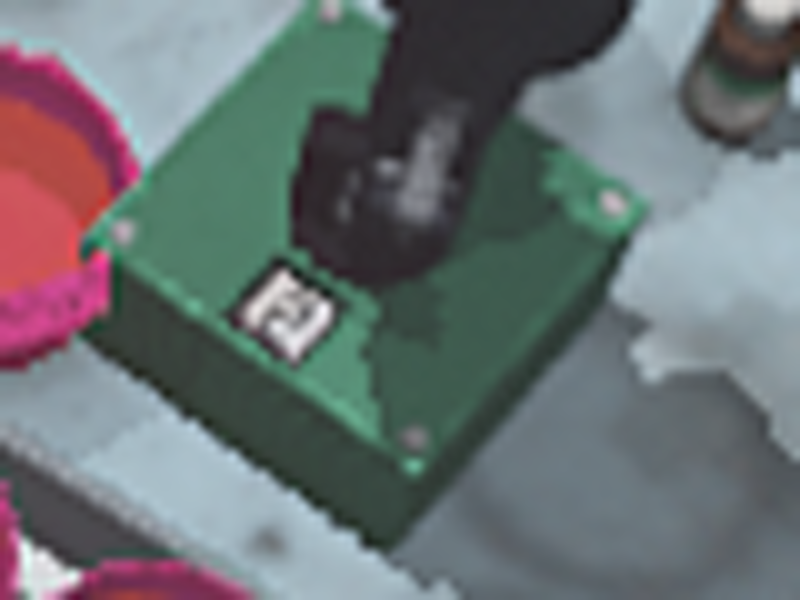

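step_arm(deltas=[[0.4,0,0,0,0],[0.6,0,0,0,0],[0.6,0,0,0,0],[0.6,0,0,-0.05,0],[0.6,0,0,-0.1,0],[0.6,0,0,-0.15,0],[0.6,0,0,-0.15,0],[0.6,0,0,-0.1,0]])

```text
t: 21.87
tcp_pos: [641.5, -217.3, 185.4]
tool_rot: [0.644, 0.763, 0.043, -0.024]
contact_force: [0.4, -0.2, -0.5]
width: 0.597
```

step_arm(deltas=[[0.6,0.15,0,-0.05,0],[0.6,0.15,0,0,0],[0.6,0.15,0,0,0],[0.6,0.15,0,0,0],[0.6,0.15,0,0,0],[0.6,0.1,0,0,0],[0.6,0,0,0,0],[0.6,0,0,0,0]])

```text
t: 22.53
tcp_pos: [616.1, -52.3, 228.2]
tool_rot: [0.649, 0.76, 0.049, -0.012]
contact_force: [-0.5, -0.9, 1.0]
width: 0.596
```

Run:
```python
from h import *
st()
ims={n:r.capture(n) for n in("top","side")}
cv2.imwrite("pics/side19.png",cv2.resize(ims["side"],(800,500)))
cv2.imwrite("pics/top19.png",cv2.resize(ims["top"][140:260,330:470],(700,600),interpolation=cv2.INTER_CUBIC))
fitknob(ims,[647.5,-207.3],(22,))
```

```text
t 22.5333 tcp [616.1 -52.3 228.2] grasp [615.3 -54.  247.1] zax [ 0.045  0.09  -0.995] jaw angle 8.9 w 0.596 F [-0.5 -0.9  1. ] M [-0.14  0.04 -0.01]
22 [ 642.52 -207.93   -1.39] -1.101 dial~ 1.19
```

View pics/side19.png

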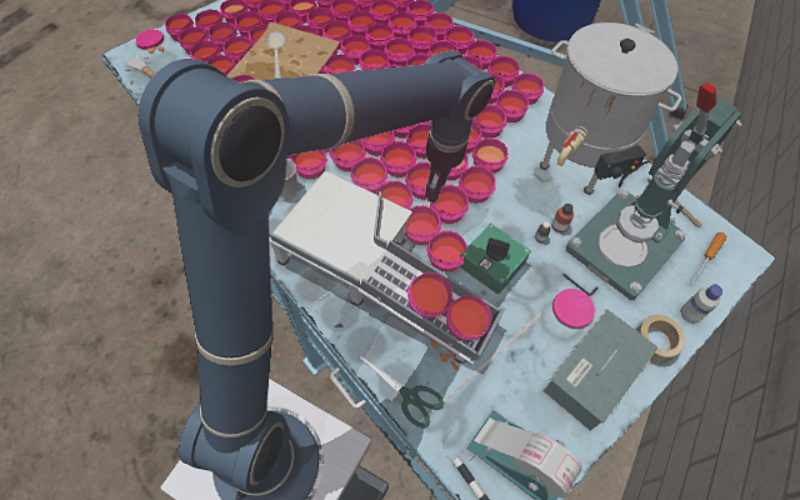

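View pics/top19.png

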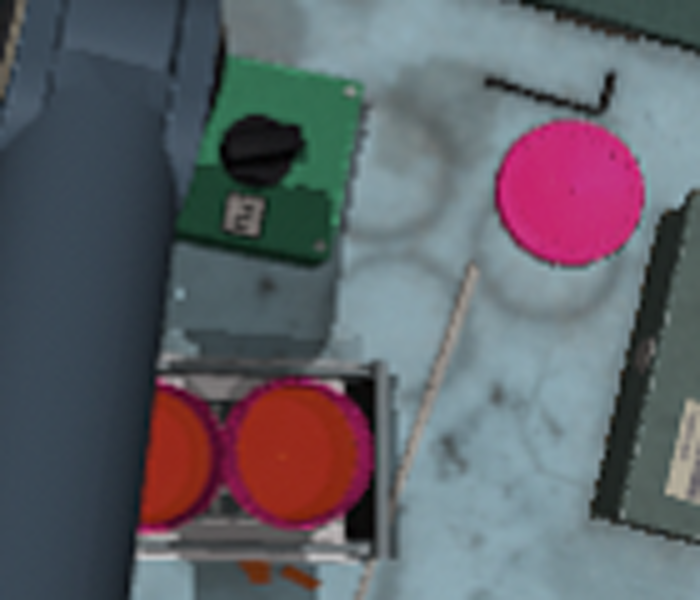

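The 2 sits centred in the window (top-crop pixel (243,213)) and both tubs are at the stop. The arm is clear and the cup and lid are in place, so I'm handing in.

Run:
```python
from h import *
print(r.hand_in())
```

```text
the job is handed in; nothing more can be done
None
```

I pushed both tubs down the lane to the stop, turned the counter knob until it showed 2, let go, and handed the job in at about 23 s of the 72 s allowed. The hand-in reports no verdict, so what follows is from my own checks.

- **Tubs:** Tub A went straight in with a two-finger push. Tub B was pushed sideways into line first, then down the lane. The pictures show both standing one behind the other against the stop, centred in the lane to within a few millimetres. Neither was gripped, and they stayed upright in every picture.
- **Dial:** After release, the 2 sits in the middle of the window in the close-up. Fitting the knob's outline gave a dial value of about 1.19 rad, against a target of 1.2. That fit was rougher than the earlier ones because the outline matched less well, but it agrees with the 40° of wrist turn I made.
- **Bystanders and arm:** The lid looks unmoved in the last pictures. The cup was last seen clearly in place before the knob work and only partly visible at the end; nothing went near it. The arm stood clear at about 228 mm height with no contact force.
- **Unplanned drift:** The tool gradually tilted, by up to about 7°, over the many moves. I worked around it without trouble, and forces stayed at a few newtons in every reading I took.

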